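# Slide the stuck board sled home under the drill guide

## Robot

A 7-joint arm with a two-finger parallel gripper is mounted at the origin on the work surface. World frame = base frame: x ahead of the robot, y to its left, z up, the work surface at z = 0. Lengths are in m, angles in rad, forces in N, time in s.
With the tool pointing down it reaches from about 0.4 to 0.85 m from the base axis. Payload 10.4 kg.
Tool frame: the origin (TCP) lies midway between the tips of the shut fingers; the grasp point (between the pads) lies 19 mm behind it (manip.pinch_z is the distance from the TCP to the grasp point, in m); y points along the fingers, x is the direction in which the jaws open and shut, and the axes are right-handed (so a half turn about y gives the same grasp; the last joint's range is limited). The gripper opens to 85 mm and grips with 20 to 120 N. Pads are 22 mm wide; open, the fingers measure 114 mm over their backs; the gripper's body (76 mm by 85 mm) begins 54 mm behind the grasp point. The pads swing forward as they close: fully open they stand 13 mm farther back than shut.
Start: joints at [-1.248, 0.332, -0.065, 1.46, 0.022, 1.35, -0.088], TCP at [0.212, 0.588, 0.21] pointing down, gripper open.
Joint ranges: [-2.6, 2.6], [-0.5, 2.12], [-1.47, 1.34], [0.16, 2.42], [-1.27, 4.41], [0.06, 2.06], [-2.6, 2.6]. Speed limits (rad/s): [2.22, 2.22, 2.79, 2.79, 3.14, 3.14, 3.14].

## Interface

Orientations are given as a unit quaternion [x, y, z, w].
In Python, from workcell import manip gives the robot as it stands.
- The arm moves only by the shell command python3 -m pendant 'ROWS' [OPENING] [FORCE]. ROWS is a JSON object of lists of equal length, an entry for each row: "offset": the shift along the tool's x, y, z scaled (see below), a list of three; "turn": the turn, a rotation vector about the tool's x, y, z scaled (see below), a list of three. A call has 1 to 12 rows; each row is the pose to reach, as a shift and turn from the pose measured when the call began, along the tool's axes at that moment; what a row does not reach only later rows make up. The controller multiplies each number of a shift by 200 mm and each number of a turn by 45 degrees. A row lasts 1/8 s, in which the tool goes at most 62.5 mm and 10.7 degrees, less where a joint would pass 70% of its speed; a pose out of reach is approached as far as the arm can. A call with a number of a shift or a turn outside -1 to 1 is refused whole. A call with a gripper value outside its range is refused whole. OPENING is the opening in per cent of the stroke, from 0 (shut) to 100 (fully open), set as the call begins (- or left out, the last holds). The fingers move at their own pace and stop on an object; FORCE is the grip in N (left out, the last holds). Time passes only in rows, so rows that repeat a pose let the fingers close. It gives the time, the measured TCP pose, the force and the opening at its end, in the units of the state.
- manip.get_obs(): the state, without advancing time (a new reading comes with each control period).
- manip.camera(name): name is "side" or "top" or "wrist"; returns (picture, depth): 400x640x3 uint8, red, green, blue; 400x640 float32, m along the optical axis (not along the pixel's ray), 0 where there is no reading.
- manip.camera_model(name): a dict with "intrinsics" (3x3 intrinsics, pixels), "k1" (the pictures are not rectified: a ray, as slopes to the right and down, at radius r is drawn at 1 + k1 r^2 times it, then the intrinsics apply), "R" (3x3) and "t" (3): a world point X has camera coordinates R X + t; the wrist camera has in their place "tool_from_camera" (4x4, takes a point from camera to tool coordinates, whose origin is the TCP and whose axes are the tool frame's). Camera axes: x right, y down, z forward; pixel columns grow to the right and rows downward; lengths in m; the calibration is good to about 2 mm. A picture is of the moment at which its call begins: read the wrist's pose just before it. camera_model takes no time and is no camera call.
- manip.hand_in(): hands the job in, once; it reports no verdict.
The state is a dict: "clock": time; "joint_pos": joint angles; "joint_velocities": joint speeds; "tau": joint torques, N m; "position": TCP position; "ee_rot": TCP orientation; "ft_force": force on the tool from outside, world axes, zero at the start; "torque": the same for the moment, N m; "grip_width": opening from 0.0 (shut) to 1.0 (fully open).
Only numpy, scipy, OpenCV 4.12 (cv2) and the standard library are available. Lean on these libraries where they do the work, as an engineer would, in place of code of your own. Each camera call takes 0.05 s, during which the arm holds its last target. There are 200 camera calls.

## Task

On the woodwork bench stand two drilling jigs, each with a board clamped to a sled on rails. The sled with the red push block is stuck with dried glue: push it along its rails towards its drill-guide bridge until it breaks free, carry on until it is fully home against the end stop hidden under it without ramming it, then let go and draw clear. Leave the sled with the blue push block where it is.

Things in the scene. Friction and masses are not known exactly. Their poses are not given: they have to be found in the camera images.
- red_push (a point): Point on the rear face of the RED push block, mid-width, 88 mm above the table: push here. Block: upright at the sled's rear, 22 mm thick, 60 wide, top at 100 mm, foot at 40 mm. Site +x: push direction along the rails, away from the robot (within 20 deg of world +x); y: across; z: up. Behind the face is free space above the rails (28 mm high). Ahead of the block: board, 58 mm high, and a clamp, 86 mm high.
- red_sled (a joint): Place of the red-block sled on its rails, m: 0 at the rear, 0.140 home against the hidden end stop; grows towards the bridge. Starts between 0 and 0.035. Up to about 0.060 it sticks and takes 8 to 9 N to move; beyond that it is free and takes about 3 N. No spring: it stays where it is left. Sled with board: about 0.6 kg. The jig is screwed to the bench.
- red_bridge (a point): Top middle of the wooden drill-guide bridge fixed across the red sled's rails, 126 mm above the table; bridge 35 mm along the rails, 130 mm wide. Axes as for red_push. With the sled home, the rear face of the push block is 120 mm behind this point (-x) and the clamp stops short of the bridge.
- blue_push (a point): The same point on the BLUE push block of the other, otherwise identical jig beside the first (either may be on the left). Its sled stands anywhere along its rails and must be left where it is.

How it is judged:
By the outcome, as a careful person would: the job done as asked, in the order asked, and still so for the second after the job is handed in, with the robot touching nothing.
It also fails if it takes over 32 s, if anything falls off the work surface, if the arm or the gripper's body presses on something with over 40 N, if the wrist force passes 120 N, or if a joint passes its speed limit or range.

## Working session

There is one attempt and no reset: what is moved stays moved. The work goes in short steps, Python scripts to look and compute and a shell command to move; the robot and the scene stay as the last step left them, time stands still between calls to the robot, and variables do not carry over. Pictures are saved under pics/ and viewed, about 8 in all and at most 12, crops included, and the job is handed in when it is done.

```bash
mkdir -p pics
cat > h.py <<'E'
import numpy as np, cv2
from workcell import manip
from scipy.spatial.transform import Rotation as R
def cap(n,f):
    o=manip.get_obs(); p,d=manip.camera(n); cv2.imwrite('pics/'+f+'.png',p[:,:,::-1]); np.savez('pics/'+f+'.npz',p=p,d=d,pos=o['position'],q=o['ee_rot']); return p,d
def pt(n,f,u,v,w=2):
    z=np.load('pics/'+f+'.npz'); d=z['d']; m=manip.camera_model(n); K=np.array(m['intrinsics']); k=m['k1']
    r=cv2.undistortPoints(np.array([[[u,v]]],float),K,np.array([k,0,0,0,0.]))[0,0]
    a=d[int(v)-w:int(v)+w+1,int(u)-w:int(u)+w+1]; Z=np.median(a[a>0])
    c=np.array([r[0]*Z,r[1]*Z,Z])
    if n=='wrist':
        T=np.array(m['tool_from_camera']); c=T[:3,:3]@c+T[:3,3]; return R.from_quat(z['q']).as_matrix()@c+z['pos']
    return np.array(m['R']).T@(c-np.array(m['t']))
E
python3 - <<'E'
from h import *
o=manip.get_obs(); print(o); print(R.from_quat(o['ee_rot']).as_matrix().round(3))
cap('top','top0');cap('side','side0')
E
```

```text
{'clock': 0.0, 'joint_pos': array([-1.24763527,  0.33286687, -0.06472235,  1.46094939,  0.02159772,
        1.34989634, -0.08850286]), 'joint_velocities': array([ 0.00015601,  0.00092973, -0.00070047,  0.00232709, -0.00027492,
       -0.00099423,  0.00091229]), 'tau': array([ 5.65003902e-04, -6.25461173e+01,  4.93400835e-02, -3.91581059e+01,
        1.61732017e-02,  1.04894087e-02, -1.56532349e-05]), 'position': array([0.21167492, 0.5876286 , 0.20911528]), 'ee_rot': array([ 0.57885473,  0.40614739, -0.40694762, -0.57824314]), 'ft_force': array([ 0.64745552, -0.75573716, -0.04486495]), 'torque': array([0.01110994, 0.00219168, 0.00349687]), 'grip_width': 0.9993306335287439}
[[ 0.339 -0.    -0.941]
 [ 0.941 -0.001  0.339]
 [-0.001 -1.    -0.   ]]
```

View pics/top0.png

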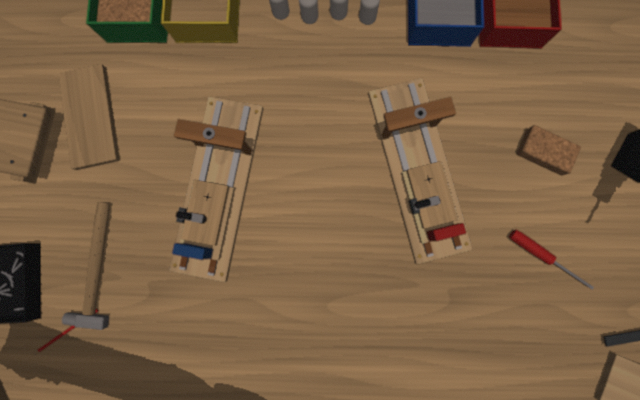

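View pics/side0.png

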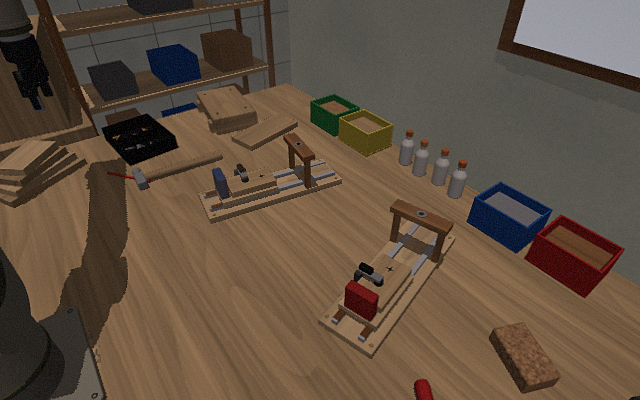

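The top view shows the red jig on the right, with its block top at about (447,232) and its bridge hole at (421,113). The blue jig is on the left, with its block at about (192,251). The side view agrees.

```bash
python3 - <<'E'
from h import *
z=np.load('pics/top0.npz');p=z['p'].astype(int)
for n,m,box in (('red',(p[...,0]>2*p[...,1]+20)&(p[...,0]>90),(420,475,210,250)),('blue',(p[...,2]>p[...,0]*1.5)&(p[...,2]>60),(165,220,235,265))):
    q=np.array([pt('top','top0',u,v,0) for u in range(box[0],box[1]) for v in range(box[2],box[3]) if m[v,u] and z['d'][v,u]>0])
    t=q[q[:,2]>.092]; print(n,len(q),len(t),t.mean(0)); c=cv2.minAreaRect((t[:,:2]*1000).astype(np.float32)); print(c,cv2.boxPoints(c))
# red bridge
q=np.array([pt('top','top0',u,v,0) for u in range(375,465) for v in range(85,140)]); t=q[(q[:,2]>.118)&(q[:,2]<.14)]
c=cv2.minAreaRect((t[:,:2]*1000).astype(np.float32)); print('bridge',len(t),t.mean(0),c,cv2.boxPoints(c))
print(pt('top','top0',432,172), pt('top','top0',429,179))
print(manip.pinch_z)
E
python3 -c "
import cv2;a=cv2.imread('pics/top0.png')[70:275,350:490];cv2.imwrite('pics/c1.png',cv2.resize(a,None,fx=2.9*1,fy=2.9,interpolation=2))"
```

```text
red 313 313 [ 0.54957386 -0.24791372  0.09979627]
((549.11865234375, -247.7684783935547), (20.02303123474121, 56.595314025878906), 15.018548965454102) [[ 532.1163  -223.03171]
 [ 546.7819  -277.69385]
 [ 566.12103 -272.50525]
 [ 551.4554  -217.84311]]
blue 312 312 [0.50398883 0.23555282 0.099441  ]
((503.6381530761719, 235.64486694335938), (56.19625473022461, 19.470247268676758), 80.37618255615234) [[489.34262 209.56967]
 [508.53885 206.31467]
 [517.9337  261.72006]
 [498.73746 264.97507]]
  return _methods._mean(a, axis=axis, dtype=dtype,
  ret = ret.dtype.type(ret / rcount)
Traceback (most recent call last):
  File "h.py", line 7, in pt
    z=np.load('pics/'+f+'.npz'); d=z['d']; m=manip.camera_model(n); K=np.array(m['intrinsics']); k=m['k1']
                                             ~~~~~~~~~~~~~~~~~~^^^
ValueError: time passes only in moves, steps and waits
```

View pics/c1.png

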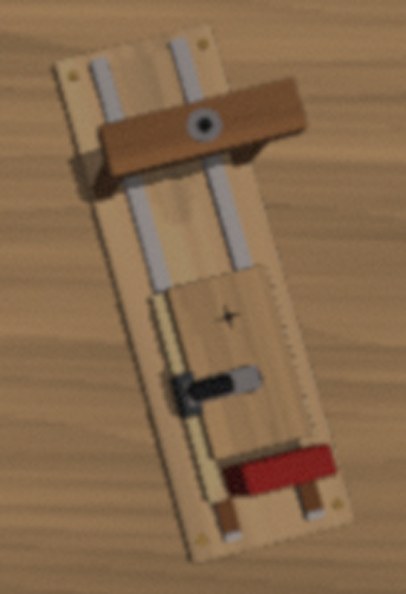

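The crop shows the red block's rear edge and the bridge hole, at about full-picture (420.3,112.8). The rails lean to the left going away from the robot.

```bash
python3 - <<'E'
s=open('h.py').read()
s=s.replace("def cap","import functools\n@functools.lru_cache\ndef cm(n): return manip.camera_model(n)\ndef cap").replace("m=manip.camera_model(n)","m=cm(n)")
open('h.py','w').write(s)
E
python3 - <<'E'
from h import *
q=np.array([pt('top','top0',u,v,0) for u in range(375,465) for v in range(85,140)]); t=q[(q[:,2]>.118)&(q[:,2]<.14)]
c=cv2.minAreaRect((t[:,:2]*1000).astype(np.float32)); print('bridge',len(t),t.mean(0),c)
b=np.r_[c[0]]/1000
blk=np.array([.5491,-.2478])
d=(b-blk);print('dir',np.degrees(np.arctan2(d[1],d[0])),np.linalg.norm(d))
a=np.radians(15); f=np.array([np.cos(a),np.sin(a)])
print('rear face',blk-f*.011,'home rear',b-f*.12,'travel',(d@f)+.011-.12, 'lat',d@np.array([-f[1],f[0]]))
print(manip.get_obs()['clock'])
M=cm('wrist');print(M)
E
```

```text
bridge 1370 [ 0.76448306 -0.18788868  0.12566998] ((765.4498291015625, -188.55975341796875), (35.79665756225586, 130.94598388671875), 15.664982795715332)
dir 15.31321324934247 0.22431374315314503
rear face [ 0.53847482 -0.25064701] home rear [ 0.64953873 -0.21961804] travel 0.11531039149442462 lat 0.001226227953156753
0.1
{'intrinsics': array([[302.92042098,   0.        , 316.31462656],
       [  0.        , 302.92042098, 203.4021784 ],
       [  0.        ,   0.        ,   1.        ]]), 'k1': -0.026252406032353202, 'tool_from_camera': array([[ 9.99999904e-01, -9.52504228e-05, -4.27097421e-04,
         2.64691333e-04],
       [ 3.77763931e-04, -3.04706529e-01,  9.52446213e-01,
        -1.63210634e-01],
       [-2.20860277e-04, -9.52446283e-01, -3.04706464e-01,
         7.83067042e-02],
       [ 0.00000000e+00,  0.00000000e+00,  0.00000000e+00,
         1.00000000e+00]])}
  return _methods._mean(a, axis=axis, dtype=dtype,
  ret = ret.dtype.type(ret / rcount)
```

```bash
python3 -m pendant '{"offset":[[-0.1,0,-0.24],[-0.2,0,-0.47],[-0.3,0,-0.7],[-0.4,0,-0.94],[-0.4,0,-0.94]],"turn":[[0,0.2,0],[0,0.4,0],[0,0.6,0],[0,0.8,0],[0,0.9,0]]}' 0 20; python3 -c "
from h import *
o=manip.get_obs();print(R.from_quat(o['ee_rot']).as_matrix().round(3))"
```

```text
clock: 0.72
position: [0.3655, 0.4447, 0.2092]
ee_rot: [0.686, 0.177, -0.177, -0.684]
ft_force: [-0.1, 0.7, 0.5]
grip_width: 0.001
[[ 0.874  0.001 -0.486]
 [ 0.486 -0.003  0.874]
 [-0.001 -1.    -0.003]]
```

```bash
python3 -m pendant '{"offset":[[-0.05,0,-0.24],[-0.1,0,-0.48],[-0.14,0,-0.72],[-0.19,0,-0.95],[-0.19,0,-0.95]],"turn":[[0,0.1,0],[0,0.2,0],[0,0.305,0],[0,0.305,0],[0,0.305,0]]}' 0; python3 -c "
from h import *
o=manip.get_obs();M=R.from_quat(o['ee_rot']).as_matrix();print(M.round(3));t=np.array([.48,-.266,.209]);print(M.T@(t-o['position'])/.2)"
```

```text
clock: 1.35
position: [0.4259, 0.2565, 0.2099]
ee_rot: [0.702, 0.092, -0.092, -0.7]
ft_force: [-0.4, 0.9, 1.0]
grip_width: 0.0
[[ 0.966  0.001 -0.258]
 [ 0.258 -0.003  0.966]
 [ 0.    -1.    -0.003]]
[-0.41368294  0.01261894 -2.59349585]
```

```bash
python3 -m pendant '{"offset":[[-0.04,0,-0.3],[-0.09,0,-0.6],[-0.14,0,-0.87],[-0.14,0,-0.87]],"turn":[[0,0,0],[0,0,0],[0,0.01,0],[0,0.01,0]]}' 0; python3 -m pendant '{"offset":[[-0.04,0,-0.3],[-0.09,0,-0.6],[-0.14,0,-0.87],[-0.14,0,-0.87]],"turn":[[0,0,0],[0,0,0],[0,0,0],[0,0,0]]}' 0
python3 -c "
from h import *
o=manip.get_obs();M=R.from_quat(o['ee_rot']).as_matrix();print(M.round(3));t=np.array([.48,-.266,.209]);print(M.T@(t-o['position'])/.2)"
```

```text
clock: 1.85
position: [0.4441, 0.078, 0.2106]
ee_rot: [0.703, 0.088, -0.087, -0.701]
ft_force: [0.8, 0.7, 0.3]
grip_width: -0.0
clock: 2.35
position: [0.4598, -0.1001, 0.2113]
ee_rot: [0.703, 0.086, -0.085, -0.701]
ft_force: [0.1, 0.5, -0.2]
grip_width: -0.0
[[ 0.971  0.002 -0.241]
 [ 0.241 -0.004  0.971]
 [ 0.001 -1.    -0.004]]
[-0.10159156  0.01438185 -0.82917196]
```

```bash
python3 -m pendant '{"offset":[[-0.03,0,-0.28],[-0.07,0,-0.56],[-0.1,0.01,-0.83],[-0.1,0.01,-0.83],[-0.1,0.01,-0.83]],"turn":[[0,0,0],[0,-0.03,0],[0,-0.03,0],[0,-0.03,0],[0,-0.03,0]]}' 0
python3 - <<'E'
from h import *
o=manip.get_obs();M=R.from_quat(o['ee_rot']).as_matrix();print(M.round(3),o['position'])
cap('wrist','w1')
E
```

```text
clock: 2.98
position: [0.4812, -0.264, 0.2093]
ee_rot: [0.702, 0.095, -0.095, -0.7]
ft_force: [-0.0, 0.7, -0.3]
grip_width: -0.002
[[ 0.964  0.001 -0.265]
 [ 0.265 -0.003  0.964]
 [-0.    -1.    -0.003]] [ 0.48119326 -0.26403996  0.20925762]
```

View pics/w1.png

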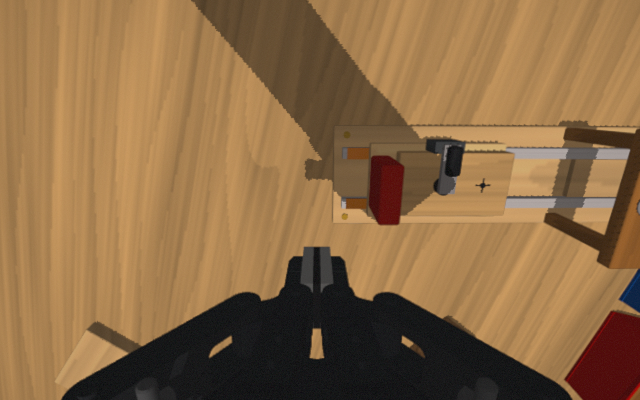

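The jig is aligned with the image: the block top is at about (393,190), the finger tips at (317,250). I'll measure the block and bridge from this view.

```bash
python3 - <<'E' 2>/dev/null
from h import *
z=np.load('pics/w1.npz');p=z['p'].astype(int);d=z['d']
q=np.array([pt('wrist','w1',u,v,0) for u in range(355,412) for v in range(145,232) if d[v,u]>0 and p[v,u,0]>2*p[v,u,1]+20])
t=q[q[:,2]>.092];print(len(q),len(t),t.mean(0)); c=cv2.minAreaRect((t[:,:2]*1000).astype(np.float32));print(c)
M=R.from_quat(z['q']).as_matrix()
e=(t-z['position'] if 'position' in z else t-z['pos'])@M
print('tool frame x range',np.percentile(e[:,0],[1,50,99]),'z',np.percentile(e[:,2],[1,50,99]))
r=q[q[:,2]<.085]; print('rear face pts',len(r)); 
if len(r): er=(r-z['pos'])@M; print(np.percentile(er[:,0],[5,50,95]))
# finger width at tips
for v in (250,258,270):
  row=[u for u in range(280,360) if 0<d[v,u]<.19]; 
  if row: print(v,(pt('wrist','w1',row[0],v,0)-z['pos'])@M,(pt('wrist','w1',row[-1],v,0)-z['pos'])@M)
E
```

```text
1944 1363 [ 0.54732387 -0.2456562   0.09878459]
((548.42236328125, -246.78665161132812), (21.136259078979492, 57.618892669677734), 15.585532188415527)
tool frame x range [0.05906617 0.06861643 0.07942924] z [-0.02897597  0.00102291  0.02767086]
rear face pts 478
[0.05897835 0.05926066 0.073776  ]
250 [-0.00622557 -0.02847468  0.01118233] [ 0.00601991 -0.02940452  0.01164203]
258 [-0.01204455 -0.03062304  0.00793268] [ 0.01195882 -0.02974442  0.00745832]
270 [-0.01357342 -0.04082904  0.00722869] [ 0.01348016 -0.04003825  0.00676014]
```

```bash
python3 -m pendant '{"offset":[[0,0.22,0],[0,0.44,0],[0,0.62,0],[0,0.656,0],[0.05,0.656,0],[0.1,0.656,0],[0.15,0.656,0],[0.17,0.656,0],[0.17,0.656,0]],"turn":[[0,0,0],[0,0,0],[0,0,0],[0,0,0],[0,0,0],[0,0,0],[0,0,0],[0,0,0],[0,0,0]]}' 0
python3 - <<'E'
from h import *
o=manip.get_obs();M=R.from_quat(o['ee_rot']).as_matrix();print(M.round(3),o['position'],M.T@o['ft_force'])
t=np.array([.6495,-.2196,.088]);print('remaining to home rear',M.T@(t-o['position']))
cap('wrist','w2')
E
```

```text
clock: 4.15
position: [0.5144, -0.255, 0.0784]
ee_rot: [0.702, 0.095, -0.095, -0.7]
ft_force: [-0.9, 0.0, -0.1]
grip_width: 0.003
[[ 0.964  0.001 -0.266]
 [ 0.266 -0.003  0.964]
 [ 0.    -1.    -0.003]] [ 0.51440736 -0.25501159  0.07839412] [-0.88765468  0.07959481  0.24712837]
remaining to home rear [ 0.13964737 -0.00955543 -0.00189174]
```

View pics/w2.png

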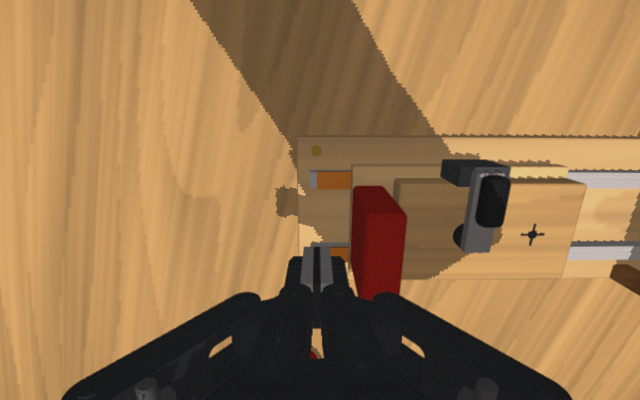

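```bash
python3 - <<'E'
from h import *
z=np.load('pics/w2.npz');M=R.from_quat(z['q']).as_matrix()
for u,v in ((342,265),(345,285),(343,300),(372,300),(385,298),(410,310),(400,330)): print(u,v,((pt('wrist','w2',u,v,1)-z['pos'])@M).round(4),pt('wrist','w2',u,v,1)[2].round(3))
E
python3 -m pendant '{"offset":[[0.01,0,0],[0.02,0,0],[0.03,0,0],[0.04,0,0],[0.05,0,0],[0.05,0,0]],"turn":[[0,0,0],[0,0,0],[0,0,0],[0,0,0],[0,0,0],[0,0,0]]}' 0
```

```text
342 265 [ 0.012  -0.0359  0.0071] 0.114
345 285 [ 0.011  -0.0611  0.0124] 0.139
343 300 [ 0.0094 -0.0704  0.0122] 0.149
372 300 [ 0.0213 -0.0638  0.0074] 0.142
385 298 [ 0.0241 -0.0716  0.0139] 0.15
410 310 [ 0.0318 -0.0764  0.0124] 0.155
400 330 [ 0.027  -0.0826  0.0093] 0.161
clock: 4.95
position: [0.5238, -0.2525, 0.0783]
ee_rot: [0.702, 0.095, -0.095, -0.7]
ft_force: [0.2, 0.3, 0.3]
grip_width: 0.003
```

```bash
python3 -m pendant '{"offset":[[0.01,0,0],[0.02,0,0],[0.03,0,0],[0.04,0,0],[0.05,0,0],[0.06,0,0],[0.075,0,0],[0.09,0,0],[0.105,0,0],[0.12,0,0]],"turn":[[0,0,0],[0,0,0],[0,0,0],[0,0,0],[0,0,0],[0,0,0],[0,0,0],[0,0,0],[0,0,0],[0,0,0]]}' 0
python3 - <<'E'
from h import *
o=manip.get_obs();M=R.from_quat(o['ee_rot']).as_matrix();print(M.round(3),o['position'],M.T@o['ft_force'])
t=np.array([.6495,-.2196,.088]);print('remaining',M.T@(t-o['position']))
E
```

```text
clock: 6.2
position: [0.5456, -0.2465, 0.0781]
ee_rot: [0.702, 0.094, -0.095, -0.7]
ft_force: [-6.5, -0.1, 4.1]
grip_width: -0.001
[[ 0.964 -0.002 -0.265]
 [ 0.265 -0.002  0.964]
 [-0.002 -1.    -0.002]] [ 0.54556562 -0.2464892   0.07808623] [-6.31145494 -4.08276527  1.66043086]
remaining [ 0.10732105 -0.01015428 -0.00165859]
```

```bash
python3 -m pendant '{"offset":[[0.015,0,0],[0.03,0,0],[0.05,0,0],[0.07,0,0],[0.09,0,0],[0.11,0,0],[0.13,0,0],[0.15,0,0],[0.17,0,0],[0.19,0,0],[0.21,0,0],[0.23,0,0]],"turn":[[0,0,0],[0,0,0],[0,0,0],[0,0,0],[0,0,0],[0,0,0],[0,0,0],[0,0,0],[0,0,0],[0,0,0],[0,0,0],[0,0,0]]}' 0
cat > s.py <<'E'
from h import *
o=manip.get_obs();M=R.from_quat(o['ee_rot']).as_matrix();print(np.degrees(np.arctan2(M[1,0],M[0,0])),o['position'],'ft',(M.T@o['ft_force']).round(2))
t=np.array([.6495,-.2196,.088]);print('remaining',M.T@(t-o['position'])-[.013,0,0])
E
python3 s.py; python3 -c "
from h import *
cap('wrist','w3')"
```

```text
clock: 7.7
position: [0.5902, -0.2343, 0.078]
ee_rot: [0.702, 0.094, -0.095, -0.7]
ft_force: [-2.4, -1.9, 1.5]
grip_width: 0.002
15.379058848202295 [ 0.5901657  -0.23428539  0.07795659] ft [-2.82 -1.45 -1.18]
remaining [ 0.0480807  -0.01018272 -0.00159695]
```

View pics/w3.png

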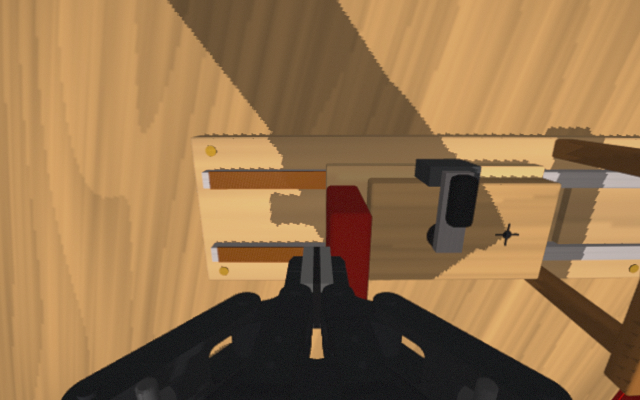

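The sled has broken free: the force is down to about 3 N, and the finger sits on the block face at about (345,265). I'll push on, slowing before the stop.

```bash
python3 -m pendant '{"offset":[[0.02,0,0],[0.04,0,0],[0.06,0,0],[0.08,0,0],[0.1,0,0],[0.12,0,0],[0.14,0,0],[0.155,0,0],[0.165,0,0],[0.175,0,0],[0.185,0,0]],"turn":[[0,0,0],[0,0,0],[0,0,0],[0,0,0],[0,0,0],[0,0,0],[0,0,0],[0,0,0],[0,0,0],[0,0,0],[0,0,0]]}' 0
python3 s.py
python3 -m pendant '{"offset":[[0.005,0,0],[0.01,0,0],[0.015,0,0],[0.02,0,0]],"turn":[[0,0,0],[0,0,0],[0,0,0],[0,0,0]]}' 0
python3 s.py
```

```text
clock: 9.12
position: [0.6265, -0.2241, 0.0779]
ee_rot: [0.702, 0.094, -0.095, -0.7]
ft_force: [-2.3, -0.7, 1.1]
grip_width: 0.001
15.406688289095943 [ 0.62645502 -0.22405066  0.07788373] ft [-2.38 -1.1  -0.04]
remaining [ 0.01037965 -0.01015774 -0.00185224]
clock: 9.62
position: [0.6304, -0.2229, 0.0779]
ee_rot: [0.702, 0.094, -0.095, -0.7]
ft_force: [-3.4, -1.0, 1.8]
grip_width: 0.001
15.410516740237396 [ 0.63039389 -0.22293225  0.07789811] ft [-3.56 -1.77 -0.05]
remaining [ 0.0062854  -0.01013484 -0.00188509]
```

```bash
python3 -m pendant '{"offset":[[0.005,0,0],[0.01,0,0],[0.015,0,0]],"turn":[[0,0,0],[0,0,0],[0,0,0]]}' 0 | grep -E "clock|ft|pos"
python3 s.py
```

```text
clock: 10.0
position: [0.6333, -0.2221, 0.0779]
ft_force: [-2.5, -1.6, 0.9]
15.405398006849532 [ 0.6333165  -0.22214846  0.07788873] ft [-2.87 -0.89 -0.85]
remaining [ 0.00325954 -0.01013889 -0.00186237]
```

```bash
python3 -m pendant '{"offset":[[0.005,0,0],[0.01,0,0]],"turn":[[0,0,0],[0,0,0]]}' 0 | grep -E "clock|ft|pos"
python3 s.py
```

```text
clock: 10.25
position: [0.6353, -0.2216, 0.0779]
ft_force: [-2.7, -0.6, 1.3]
15.404836815435129 [ 0.63529441 -0.22159247  0.07786196] ft [-2.78 -1.29  0.13]
remaining [ 0.0012047  -0.01016214 -0.00187244]
```

```bash
python3 -m pendant '{"offset":[[0.005,0,0],[0.01,0,0]],"turn":[[0,0,0],[0,0,0]]}' 0 | grep -E "clock|ft|pos"
python3 s.py
```

```text
clock: 10.5
position: [0.6373, -0.221, 0.0779]
ft_force: [-3.1, -0.7, 1.4]
15.411610167432418 [ 0.63734742 -0.22101922  0.07788884] ft [-3.17 -1.42  0.14]
remaining [-0.00092617 -0.01012995 -0.00188187]
```

Still about 3 N, so the stop hasn't been reached. I'll keep creeping.

```bash
python3 -m pendant '{"offset":[[0.005,0,0],[0.01,0,0]],"turn":[[0,0,0],[0,0,0]]}' 0 | grep -E "clock|ft|pos"
python3 s.py
```

```text
clock: 10.75
position: [0.6393, -0.2205, 0.0779]
ft_force: [-1.7, -2.0, 1.1]
15.412330622282811 [ 0.63933805 -0.22045774  0.07788172] ft [-2.2  -1.1  -1.44]
remaining [-0.00299461 -0.01013339 -0.00189396]
```

```bash
python3 -m pendant '{"offset":[[0.005,0,0]],"turn":[[0,0,0]]}' 0 | grep -E "clock|ft|pos"
python3 s.py
```

```text
clock: 10.88
position: [0.6404, -0.2202, 0.0779]
ft_force: [-2.4, -1.6, 1.1]
15.410028063139393 [ 0.64036508 -0.22016071  0.07786286] ft [-2.72 -1.09 -0.93]
remaining [-0.00406381 -0.01015048 -0.00190661]
```

```bash
python3 -m pendant '{"offset":[[0.005,0,0],[0.01,0,0]],"turn":[[0,0,0],[0,0,0]]}' 0 | grep -E "clock|ft|pos"
python3 s.py
```

```text
clock: 11.12
position: [0.6424, -0.2196, 0.0779]
ft_force: [-2.8, -0.4, 1.7]
15.411736664476722 [ 0.64238443 -0.21963765  0.07788708] ft [-2.82 -1.73  0.34]
remaining [-0.0061492  -0.01012196 -0.0018752 ]
```

```bash
python3 -c "
from h import *
cap('wrist','w4')
z=np.load('pics/w4.npz');p=z['p'].astype(int);d=z['d'];M=R.from_quat(z['q']).as_matrix()
q=np.array([pt('wrist','w4',u,v,0) for u in range(325,400) for v in range(170,250) if d[v,u]>0 and p[v,u,0]>2*p[v,u,1]+20])
e=(q-z['pos'])@M;t=e[q[:,2]>.094];print(np.percentile(t[:,0],[1,50,99]))
b=q[q[:,2]>.094]
g=np.array([.7654,-.1886,.126]);print('bridge rel',(g-z['pos'])@M)
"
```

```text
[0.00639264 0.01671665 0.02713219]
bridge rel [ 0.12675031 -0.04834409 -0.00286818]
```

View pics/w4.png

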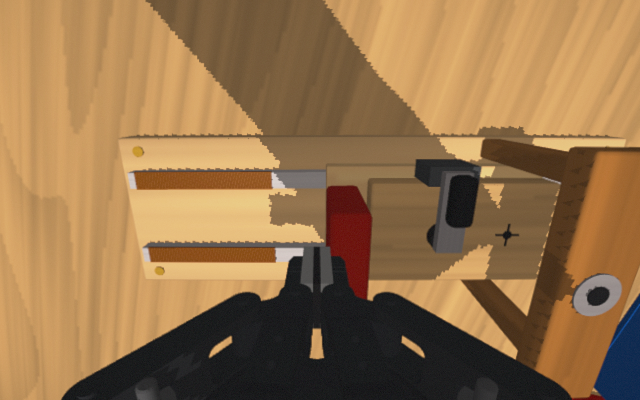

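The rear face is only about 6.4 mm ahead of the TCP, because the tips are thinner than I assumed. That puts home within a few mm, so I'll keep creeping.

```bash
python3 -m pendant '{"offset":[[0.005,0,0],[0.008,0,0]],"turn":[[0,0,0],[0,0,0]]}' 0 | grep -E "clock|ft|pos"
python3 s.py
```

```text
clock: 11.42
position: [0.6434, -0.2193, 0.0778]
ft_force: [-5.3, -1.0, 3.5]
15.397603258435757 [ 0.64344367 -0.21933808  0.07779964] ft [-5.41 -3.5   0.43]
remaining [-0.00726071 -0.01021424 -0.00187747]
```

```bash
python3 -m pendant '{"offset":[[0.005,0,0]],"turn":[[0,0,0]]}' 0 | grep -E "clock|ft|pos"
python3 s.py
```

```text
clock: 11.55
position: [0.6434, -0.2194, 0.0778]
ft_force: [-7.5, -0.5, 5.1]
15.363211869883347 [ 0.64341833 -0.21940521  0.07775181] ft [-7.42 -5.09  1.47]
remaining [-0.00723576 -0.01027379 -0.00180907]
```

The tool stopped advancing and the force rose to 7.4 N, so the sled is against the end stop. Drawing clear.

```bash
python3 -m pendant '{"offset":[[-0.02,0,0],[-0.08,0,0],[-0.2,0,0],[-0.3,0,0],[-0.35,-0.2,0],[-0.38,-0.45,0],[-0.38,-0.65,0],[-0.38,-0.65,0],[-0.38,-0.65,0]],"turn":[[0,0,0],[0,0,0],[0,0,0],[0,0,0],[0,0,0],[0,0,0],[0,0,0],[0,0,0],[0,0,0]]}' 0
python3 - <<'E' 2>/dev/null
from h import *
cap('wrist','w5');cap('top','top1')
z=np.load('pics/w5.npz');p=z['p'].astype(int);d=z['d'];M=R.from_quat(z['q']).as_matrix()
def P(mask_low,mask_hi,us,vs,red):
    q=np.array([pt('wrist','w5',u,v,0) for u in us for v in vs if d[v,u]>0 and (not red or p[v,u,0]>2*p[v,u,1]+20)])
    return q[(q[:,2]>mask_low)&(q[:,2]<mask_hi)]
r=P(.092,.11,range(330,480,1),range(120,240),True)
e=(r-z['pos'])@M; print('rear block x',np.percentile(e[:,0],[1,99]))
b=P(.118,.135,range(450,640,1),range(90,400,2),False); 
if len(b): e=(b-z['pos'])@M; print('bridge x',np.percentile(e[:,0],[1,99]))
z=np.load('pics/top0.npz');z1=np.load('pics/top1.npz')
D=np.abs(z['p'].astype(int)-z1['p']).max(2)[90:285,165:270];print('blue diff',D.max(),(D>25).sum())
a=cv2.imread('pics/top1.png');cv2.imwrite('pics/c2.png',cv2.resize(a[60:300,150:500],None,fx=2.2,fy=2.2))
E
```

```text
clock: 12.68
position: [0.5703, -0.2389, 0.2074]
ee_rot: [0.701, 0.093, -0.096, -0.7]
ft_force: [-0.4, 0.2, 0.3]
grip_width: -0.004
rear block x [0.08249982 0.102261  ]
bridge x [0.18393213 0.21835453]
blue diff 24 0
```

View pics/w5.png

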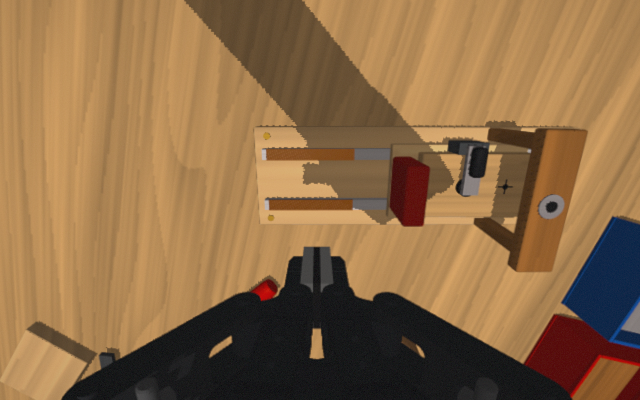

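View pics/c2.png

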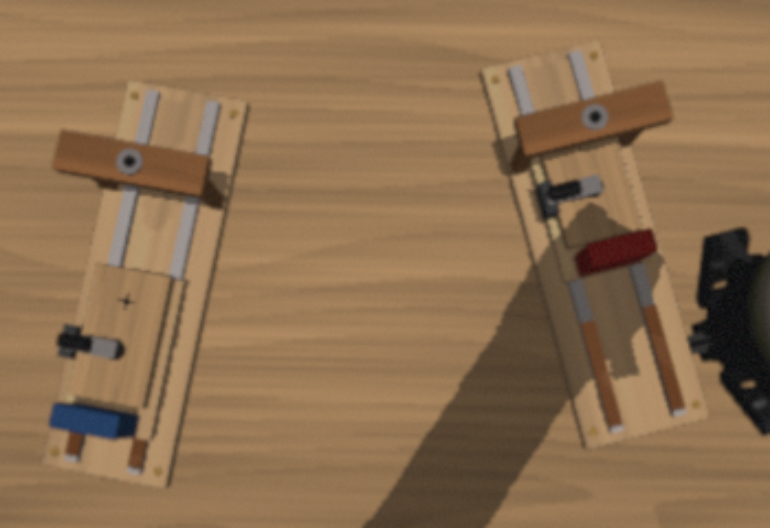

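The wrist and top views show the red sled up under the bridge, with its rear face about 119 mm behind the bridge centre (120 mm is home). The gripper is clear, and the blue jig is unchanged.

```bash
python3 -c "
from h import *
print(manip.hand_in())"
```

```text
the job is handed in; nothing more can be done
None
```

The red sled is home against its end stop, the gripper is drawn clear, and the job is handed in.

- **Push:** I pushed with the shut fingers on the rear face of the red block. The force along the rails read about 6 N while the sled was stuck, against the 8 to 9 N stated, and about 3 N once it broke free.
- **Stop:** I crept the last stretch about 1 mm at a time. At the stop the tool stopped advancing and the force rose to 7.4 N, so it was not rammed. I then backed off 75 mm and lifted about 130 mm.
- **Home check:** After the retreat, the wrist camera put the rear face about 119 mm behind the bridge centre; home is 120 mm, and calibration is good to about 2 mm.
- **Blue sled:** The top view shows no change at the blue jig.
- **Robot:** The force read about zero after the retreat, and the clock was under 13 s of the 32 s allowed.
- **What disagreed:** My first estimate put home about 7 mm too early, because I took the finger half-thickness as 13 mm and it is about 6 mm at the tip. The force reading and a closer look corrected it.

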